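# Grease the planer's bearing housing with a push greaser

### The arm

A 6-joint arm with a two-finger parallel gripper is mounted at the origin on the work surface. World frame = base frame: x ahead of the robot, y to its left, z up, the work surface at z = 0. Lengths are in m, angles in rad, forces in N, time in s.
With the tool pointing down it reaches from about 0.3 to 0.775 m from the base axis. Payload 14.6 kg.
Tool frame: the origin (TCP) lies at the very end of the fingers, on their centre line; the grasp point (between the pads) lies 19 mm behind it; z points along the fingers, y is the line along which they close (so a half turn about z gives the same grasp; the last joint's range is limited). The gripper opens to 94 mm and grips with 3 to 60 N. Pads are 16 mm wide; open, the fingers measure 119 mm over their backs; the gripper's body (75 mm by 177 mm) begins 78 mm behind the grasp point.
Start: joints at [1.06, 0.3, 1.521, -0, 1.321, -0.067], TCP at [0.236, 0.497, 0.205] pointing down, gripper open.
Joint ranges: [-3.03, 3.03], [-0.79, 2.21], [0.23, 2.52], [-1.04, 4.18], [0, 3.07], [-2.55, 2.55]. Speed limits (rad/s): [2.22, 2.22, 2.57, 3.14, 3.14, 3.14].

### API

Orientations are given as [roll, pitch, yaw] about the fixed x, y, z axes, in that order (R = Rz(yaw) Ry(pitch) Rx(roll)).
In Python, from station import ctrl, camera, camera_info, finder gives the robot as it stands.
- The arm moves only by the tool carry_out, never from a script. Its argument "motion" is a list of rows, each a list of 2 entries, a list of its own where there are three numbers: the shift along the tool's x, y, z as a fraction of full scale, then the turn about the tool's z as a fraction of full scale. A call has 1 to 12 rows; each row is the pose to reach, as a shift and turn from the pose commanded when the call began, along the tool's axes at that moment, turning the shorter way round; what a row does not reach only later rows make up. Full scale, the value 1, is 200 mm for a shift and 360 degrees for a turn. A row lasts 1/10 s, in which the tool goes at most 50 mm and 8.59 degrees, less where a joint would pass 70% of its speed; a pose out of reach is approached as far as the arm can. A call with a number of a shift or a turn outside -1 to 1 is refused whole. A call with a gripper value outside its range is refused whole. "hand" is the closure, from -1 (fully open) to 1 (shut), set as the call begins (left out, the last holds). The fingers move at their own pace and stop on an object; "force" is the grip in N (left out, the last holds). Time passes only in rows, so rows that repeat a pose let the fingers close. It gives the time, the measured TCP pose, the force, the opening and the grip force at its end, in the units of the state.
- ctrl.get_obs(): the state, without advancing time (a new reading comes with each control period).
- camera(name): name is "scene" or "top"; returns (picture, depth): 480x640x3 uint8, blue, green, red; 480x640 float32, m along the optical axis (not along the pixel's ray), 0 where there is no reading.
- camera_info(name): a dict with "camera_matrix" (3x3 intrinsics, pixels), "origin" and "attitude" of the camera in the world. Camera axes: x right, y down, z forward; pixel columns grow to the right and rows downward; lengths in m; the calibration is good to about 2 mm. A picture is of the moment at which its call begins. camera_info takes no time and is no camera call.
- ctrl.hand_in(): hands the job in; it is judged then, once.
Trained networks look in the newest picture that a camera, given by its name, has taken for a name from the list of things; names that differ only in an ending like _2 or _b are one class to them, and where a whole thing is asked for, a point or a joint stands for the part that bears it (a point fixed in the world has none). Each returns a list of dicts, best first, with "conf" (0 to 1); they miss things now and then, are a little off and sometimes report something else, mostly with a low value. They report only what shows in the picture. A call takes as long as a camera call. They do not tell look-alikes from the thing itself.
- finder.boxes_of(camera, query): "location" ([column, row] in pixels, amid what is visible of it).
- finder.cut_out(camera, query): "mask" (480x640 bool, what is visible of it) and "location" ([column, row] in pixels, amid what is visible of it).
- finder.pinpoint(camera, query): "location" ([column, row] in pixels: a listed point, or the origin of a listed thing).
The state is a dict: "time_s": time; "qpos": joint angles; "joint_vel": joint speeds; "tau": joint torques, N m; "ee_pos": TCP position; "eef_rot": TCP orientation; "force": force on the tool from outside, world axes, zero at the start; "moment": the same for the moment, N m; "grip_width": finger opening in m; "grip_force": force on a finger pad.
Only numpy, scipy, OpenCV 4.12 (cv2) and the standard library are available. Lean on these libraries where they do the work, as an engineer would, in place of code of your own. Each camera call takes 0.05 s, during which the arm holds its last target. There are 200 camera calls.

### The job

Slide the dust shutter on the bearing housing fully to its end stop so that the grease nipple is uncovered. Then take the push greaser out of its wooden stand, set its coupler squarely on the tilted nipple, press along the nipple's axis until it snaps in, and finish while still holding the greaser firmly pressed down against the nipple's spring, without letting go. Leave the oil bottle, the bracket and the mallet where they are.

Things in the scene. Friction and masses are not known exactly. Their poses are not given: they have to be found in the camera images.
- block: Grey bearing housing fixed to the bench: foot 120 x 170 x 14 mm, steel shaft along y, tilted steel port face (50 x 125 mm) on top. Origin: centre of underside; z up, +x roughly away from the robot. The face leans 25 deg to +x, away from the robot: normal (0.422, 0, 0.906) here. The nipple stands square on it at (10, 0, 75) mm; the face runs from 37 mm on its -y side to 87 mm on its +y side
- shutter (a joint): Dust shutter, travel in m along the housing's +y: 0 = over the nipple, 0.060 = end stop, nipple free. Stays where left; takes about 3 N to slide. A dark steel hood 46 mm (along the slope) x 44 mm (along y), its top 34 mm above the port face, with an upright black grip in the middle
- shutter_grip (a point): Middle of the top edge of the shutter's black grip, a fin 12 mm thick along the slide, 30 mm wide across it, 26 mm high above the hood's top (its top is 60 mm above the port face). Moves with the shutter. Axes: z = normal of the port face, outwards; y = sliding direction towards the end stop
- nipple (a joint): How far the sprung nipple is pressed in, m: 0 = out, 0.010 = fully in, at a firm stop. The resistance rises from about 6 N to about 13 N at 0.0025, then it snaps over and the force falls to about 8.5 N at 0.008 and 6.5 N just before the stop. It springs right back when released
- nipple_tip (a point): Centre of the brass nipple's flat tip; moves in with it. Axes: z = nipple axis pointing out of the housing, 25 deg from vertical. The head is 12 mm across, its tip bevelled to 8 mm; it stands 26 mm above the port face when out, 16 mm when fully in. Hidden under the shutter at first
- greaser: Push greaser, 130 mm, 0.25 kg, upright in its stand, coupler down. Origin: centre of the coupler's mouth; z along its axis to the tail. Upward: coupler 28 mm across at the mouth, 24 above (0-18 mm), socket 14 deep, 16 across, 20 at the mouth; stem 20 across (18-58); collar 40 across (58-66); black hexagonal grip 28 across flats (66-126), flats facing +x, -x and every 60 deg; cap (126-130)
- greaser_seat (a point): Centre of the coupler socket's floor, 14 mm inside the mouth; here the nipple's tip bears. z along the greaser's axis towards the tail
- stand: Wooden block fixed to the bench, 85 x 85 x 45 mm, with a round hole 32 mm across and 30 mm deep in its top in which the greaser stands. Origin: centre of the underside, z up
- oil: Bystander: white oil bottle, 56 mm across, 140 mm high; origin: centre of its underside
- bracket: Bystander: aluminium channel bracket, 50 x 150 x 40 mm; origin: centre of its underside
- mallet: Bystander: wooden mallet lying down, head 65 x 110 x 70 mm, handle 24 mm across reaching 220 mm along its +x; origin: centre of the head's underside
There are look-alikes about, which are no part of the job. What is meant by the block is not green, and is the smaller of those in its own colour.

How it is judged:
On the way, in this order (a step that is already met when the one before it is completed fails the run):
1. the shutter is slid to its end stop (value of joint shutter above 0.056 m), for 0.2 s.
2. the greaser's coupler sits squarely on the nipple, snapped in (value of joint nipple above 0.0065 m and distance between greaser_seat and nipple_tip below 0.006 m and angle between the z axis of greaser and the z axis of nipple_tip, either way round below 0.15 rad), for 0.2 s.
At the end, for the whole second after the job is handed in: Shutter within 4 mm of its end stop; nipple pressed in at least 6.5 mm by the greaser with more than 4 N, its socket floor within 6 mm of the nipple's tip, its axis within 0.15 rad of the nipple's; the fingers still hold the greaser with more than 5 N (all of step 2 and value of joint shutter above 0.056 m and contact force between greaser and block above 4 N and contact force between the fingers and greaser above 5 N); the arm keeps its last pose, push and grip.
It fails at once if a bystander is moved by more than 30 mm (distance of any of oil, bracket, mallet from where it was at the start of the episode above 0.03 m).
It also fails if it takes over 54 s, if anything falls off the work surface, if the arm or the gripper's body presses on something with over 40 N, if the wrist force passes 120 N, or if a joint passes its speed limit or range.

## Working session

There is one attempt and no reset: what is moved stays moved. The work goes in short steps, Python scripts to look and compute and a tool call to move; the robot and the scene stay as the last step left them, time stands still between calls to the robot, and variables do not carry over. Pictures are saved under pics/ and viewed, at most 10 in all, crops included, and the job is handed in when it is done.

Besides the shell and the picture viewer there is one more tool, called after ">>>" in YAML: its name, and indented under it one key for each argument. carry_out: Moves the arm, as the interface text tells. Its arguments: {"type":"object","properties":{"motion":{"type":"array","items":{"type":"array"}},"hand":{"type":"number"},"force":{"type":"number"}},"required":["motion"]}

```bash
mkdir -p pics; ls
cat > h.py <<'E'
import numpy as np, cv2
from scipy.spatial.transform import Rotation as R
from station import ctrl, camera, camera_info, finder
def cam(n):
    i=camera_info(n); K=np.array(i["camera_matrix"]); A=np.array(i["attitude"]); o=np.array(i["origin"])
    if A.shape!=(3,3): A=R.from_euler('xyz',A).as_matrix()
    return K,A,o
def pt(n,uv,d):
    K,A,o=cam(n); return o+A@(np.linalg.inv(K)@[uv[0],uv[1],1]*d)
def cloud(n,dep,mask):
    v,u=np.nonzero(mask&(dep>0)); d=dep[v,u]; K,A,o=cam(n)
    return o+((np.linalg.inv(K)@np.stack([u,v,np.ones_like(u)]))*d).T@A.T
E
python3 - <<'E'
from h import *
for n in("scene","top"):
    print(n,camera_info(n)); p,d=camera(n); cv2.imwrite(f"pics/{n}0.png",p); np.save(f"{n}0.npy",d)
    for q in("block","shutter_grip","greaser","stand","oil","bracket","mallet"):
        for r in finder.pinpoint(n,q)[:4]:
            u=r["location"]; dd=d[int(u[1]),int(u[0])]
            print(n,q,np.round(u,1),round(r["conf"],2),pt(n,u,dd).round(3))
o=ctrl.get_obs();print(o)
E
```

```text
pics
scene {'camera_matrix': array([[554.54469582,   0.        , 318.68291867],
       [  0.        , 554.54469582, 234.63270629],
       [  0.        ,   0.        ,   1.        ]]), 'origin': array([ 1.28951029, -0.02796838,  1.14939224]), 'attitude': array([-2.51593293e+00,  1.46932340e-03,  1.54349434e+00])}
scene block [251.4 264.5] 0.88 [ 0.553 -0.173  0.012]
scene block [331.5 205.7] 0.71 [0.374 0.029 0.011]
scene shutter_grip [245.  242.1] 0.79 [ 0.571 -0.175  0.132]
scene shutter_grip [218.5 158. ] 0.71 [ 0.338 -0.248  0.161]
scene shutter_grip [330.8 179.2] 0.71 [0.384 0.025 0.127]
scene greaser [397.4 259. ] 0.56 [0.568 0.178 0.044]
scene stand [396.9 262.4] 0.92 [0.579 0.175 0.046]
scene stand [491.9 287.1] 0.43 [0.641 0.393 0.027]
scene oil [334.1 350. ] 0.6 [0.807 0.016 0.067]
scene bracket [161.8 279. ] 0.67 [ 0.583 -0.389  0.004]
scene bracket [250.6 263.5] 0.44 [ 0.549 -0.176  0.011]
scene mallet [493.3 284.6] 0.71 [0.643 0.392 0.042]
top {'camera_matrix': array([[583.92579015,   0.        , 317.11032124],
       [  0.        , 583.92579015, 232.82399485],
       [  
[... 775 characters left out ...]
 0.072]
{'time_s': 0.8, 'qpos': array([ 1.06039038e+00,  2.99865451e-01,  1.52098798e+00,  9.82407383e-06,
        1.32071308e+00, -6.65955235e-02]), 'joint_vel': array([-5.74346847e-05,  1.17145528e-03, -4.16038147e-04, -2.44253444e-04,
       -6.58743021e-04, -8.74351240e-04]), 'tau': array([-4.03421480e-03, -5.31617367e+01, -3.52909899e+01,  7.07749324e-02,
        2.11595662e-02, -1.52478350e-05]), 'ee_pos': array([0.23615551, 0.49671144, 0.20546963]), 'eef_rot': array([ 3.14156594e+00, -7.75816066e-06,  2.69777980e+00]), 'force': array([ 0.73778813,  0.02898234, -0.58663193]), 'moment': array([-0.0041349 , -0.03114771, -0.00075826]), 'grip_force': 0.0, 'grip_width': 0.09420038365426509}
```

View pics/scene0.png

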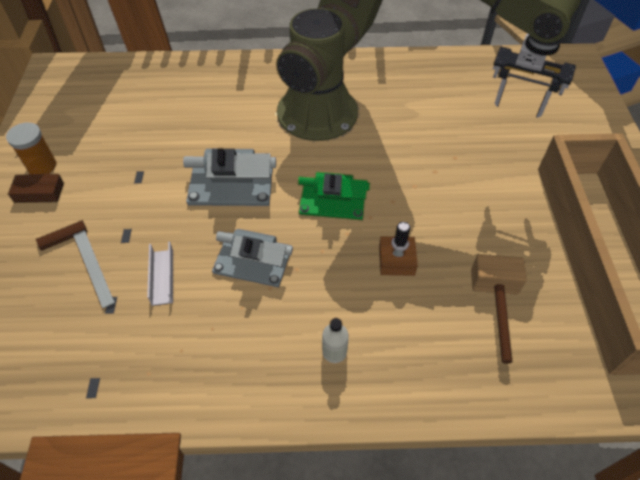

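View pics/top0.png

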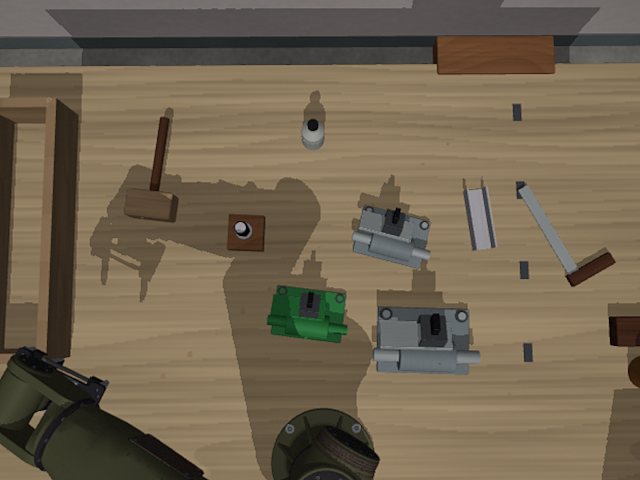

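The target is the smaller grey housing: scene (251,258), top (391,236). The larger grey one at top (423,340) and the green one are look-alikes. The greaser is in its stand at top (243,232), scene (400,245).

```bash
cat > m.py <<'E'
from h import *
def rays(n,uv):
    K,A,o=cam(n); d=A@(np.linalg.inv(K)@[uv[0],uv[1],1]); return o,d/np.linalg.norm(d)
def tri(a,b):
    (o1,d1),(o2,d2)=a,b
    s=np.linalg.lstsq(np.stack([d1,-d2],1),o2-o1,rcond=None)[0]
    p,q=o1+s[0]*d1,o2+s[1]*d2; return (p+q)/2,np.linalg.norm(p-q)
E
python3 - <<'E'
from m import *
near={"block":((391,236),(251,258)),"shutter_grip":((394,212),(246,244)),"greaser":((243,230),(400,245)),"stand":((246,232),(398,255))}
loc={}
C={}
for k,n in enumerate(("top","scene")):
    _,d=camera(n)
    for q in near:
        r=[x for x in finder.pinpoint(n,q) if np.hypot(*(np.array(x["location"])-near[q][k]))<25]
        if r: loc[q,n]=r[0]["location"]
        m=[x for x in finder.cut_out(n,q) if np.hypot(*(np.array(x["location"])-near[q][k]))<25]
        if m: C[q,n]=cloud(n,d,m[0]["mask"]); print(q,n,len(C[q,n]),C[q,n].mean(0).round(3),np.percentile(C[q,n],[1,99],axis=0).round(3).tolist())
for q in near:
    if (q,"top") in loc and (q,"scene") in loc:
        p,e=tri(rays("top",loc[q,"top"]),rays("scene",loc[q,"scene"])); print(q,p.round(4),round(e,4))
np.savez("c.npz",**{f"{a}_{b}":v for (a,b),v in C.items()})
for q in("block","stand"):
  for n in("top","scene"):
    if (q,n) in C:
        P=C[q,n]; P=P[(P[:,2]<.16)&(P[:,2]>.003)]; c,s,a=cv2.minAreaRect((P[:,:2]*1000).astype(np.float32)); print(q,n,np.round(c,1),np.round(s,1),round(a,1))
E
```

```text
block top 3477 [ 0.533 -0.169  0.056] [[0.467, -0.261, 0.007], [0.605, -0.083, 0.131]]
shutter_grip top 548 [ 0.561 -0.168  0.103] [[0.531, -0.208, 0.002], [0.603, -0.142, 0.136]]
greaser top 246 [0.543 0.178 0.119] [[0.528, 0.162, 0.046], [0.56, 0.196, 0.15]]
stand top 1120 [0.543 0.178 0.043] [[0.504, 0.138, -0.001], [0.589, 0.224, 0.079]]
block scene 3287 [ 0.553 -0.17   0.046] [[0.483, -0.261, 0.004], [0.607, -0.083, 0.129]]
shutter_grip scene 445 [ 0.567 -0.168  0.105] [[0.521, -0.198, 0.065], [0.588, -0.143, 0.134]]
greaser scene 383 [0.552 0.179 0.107] [[0.536, 0.165, 0.038], [0.563, 0.196, 0.148]]
stand scene 1169 [0.561 0.178 0.037] [[0.501, 0.138, 0.001], [0.589, 0.223, 0.05]]
block [ 0.5446 -0.1752 -0.0098] 0.0012
shutter_grip [ 0.574  -0.1716  0.118 ] 0.0142
greaser [0.5433 0.1841 0.0093] 0.0041
stand [ 0.5451  0.1892 -0.0095] 0.0028
block top [ 540.6 -174.8] [188.8 126.5] 74.2
block scene [ 533.9 -174. ] [189.7 128.5] 71.4
stand top [546.6 181.6] [86.2 87.9] 87.3
stand scene [545.2 181.6] [85.4 91.4] 87.3
```

Run:
```python
from m import *
C=np.load("c.npz")
P=np.concatenate([C["block_top"],C["block_scene"]])
F=P[(P[:,2]<.022)&(P[:,2]>.008)]
for nm,Q in(("foot both",F),("top",C["block_top"]),("scene",C["block_scene"])):
    Q=Q[(Q[:,2]<.022)&(Q[:,2]>.008)]
    # robust: drop outliers w/o neighbours
    from scipy.spatial import cKDTree
    k=cKDTree(Q[:,:2]).query(Q[:,:2],6)[0][:,-1]; Q=Q[k<.004]
    c,s,a=cv2.minAreaRect((Q[:,:2]*1000).astype(np.float32)); print(nm,len(Q),np.round(c,1),np.round(s,1),round(a,1))
# plane normals: ransac over elevated points
rng=np.random.default_rng(0)
for n in("top","scene"):
    Q=C["block_"+n]; Q=Q[(Q[:,2]>.04)]
    for r in range(3):
        best=None
        for _ in range(600):
            t=Q[rng.choice(len(Q),3,False)]; v=np.cross(t[1]-t[0],t[2]-t[0]); l=np.linalg.norm(v)
            if l<1e-5: continue
            v/=l; v*=np.sign(v[2]); i=abs((Q-t[0])@v)<.0015
            if best is None or i.sum()>best.sum(): best=i
        t=Q[best]; c=t.mean(0); v=np.linalg.svd(t-c)[2][2]; v*=np.sign(v[2])
        print(n,len(t),c.round(3),v.round(3),"yaw",np.degrees(np.arctan2(v[1],v[0])).round(1)); Q=Q[~best]
for n in("top","scene"):
    Q=C["block_"+n]; Q=Q[(Q[:,2]>.112)]; c,s,a=cv2.minAreaRect((Q[:,:2]*1000).astype(np.float32)); print("fin",n,len(Q),Q.mean(0).round(4),Q.max(0).round(4),np.round(c,1),np.round(s,1),a)
    G=C["greaser_"+n]
    for lo,hi in((.08,.1),(.1,.12),(.12,.135),(.135,.16)):
        g=G[(G[:,2]>lo)&(G[:,2]<hi)]; 
        if len(g): print("greaser",n,lo,len(g),np.percentile(g,[3,97],axis=0).round(4).tolist())
```

```text
foot both 2258 [ 536.3 -174.4] [171.  120.4] 74.6
top 858 [ 536.5 -174. ] [167.9 118. ] 74.5
scene 1216 [ 550.9 -177.3] [168.7  87.9] 74.6
top 317 [ 0.527 -0.16   0.078] [-0.812  0.232  0.535] yaw 164.1
top 284 [ 0.532 -0.159  0.079] [-0.808  0.231  0.542] yaw 164.1
top 266 [ 0.515 -0.159  0.069] [-0.413  0.094  0.906] yaw 167.2
scene 280 [ 0.558 -0.142  0.075] [ 0.432 -0.15   0.889] yaw -19.2
scene 179 [ 0.516 -0.16   0.074] [-0.481  0.132  0.867] yaw 164.7
scene 161 [ 0.558 -0.144  0.073] [ 0.442 -0.079  0.893] yaw -10.1
fin top 172 [ 0.5626 -0.1682  0.1218] [ 0.5896 -0.1432  0.1378] [ 567.8 -169.1] [42.8 46.3] 74.65736389160156
greaser top 0.08 52 [[0.5301, 0.1641, 0.0805], [0.5607, 0.1944, 0.0959]]
greaser top 0.1 21 [[0.5328, 0.1659, 0.1006], [0.5556, 0.1888, 0.1185]]
greaser top 0.12 16 [[0.5326, 0.1662, 0.1206], [0.5554, 0.184, 0.1348]]
greaser top 0.135 128 [[0.5338, 0.1693, 0.1371], [0.558, 0.1935, 0.1496]]
fin scene 144 [ 0.5657 -0.168   0.122 ] [ 0.5893 -0.1433  0.1362] [ 566.6 -168.5] [42.8 46. ] 75.07392120361328
greaser scene 0.08 86 [[0.542, 0.1653, 0.0804], [0.5619, 0.1938, 0.0994]]
greaser scene 0.1 63 [[0.5428, 0.1666, 0.1007], [0.5593, 0.1933, 0.1191]]
greaser scene 0.12 54 [[0.5448, 0.1676, 0.1204], [0.5601, 0.1938, 0.1344]]
greaser scene 0.135 107 [[0.5356, 0.1685, 0.1367], [0.5589, 0.1926, 0.1485]]
```

Run:
```python
from m import *
a=cv2.resize(cv2.imread("pics/top0.png")[190:280,340:440],(800,720)[:2] and (600,540),interpolation=cv2.INTER_CUBIC)
cv2.imwrite("pics/crop1.png",a)
P=np.load("c.npz"); c=np.array([.5363,-.1744,0]); r=R.from_euler('z',-15.4,degrees=True)
K,A,o=cam("top")
for n in("top","scene"):
    Q=r.inv().apply(P["block_"+n]-c)
    # height above port face, along y
    nn=np.array([.4226,0,.9063]); h=(Q-[.010,0,.075])@nn; s=(Q-[.010,0,.075])@[.9063,0,-.4226]
    for lo,hi in((-.003,.004),(.03,.038),(.042,.056),(.057,.064)):
        m=(h>lo)&(h<hi)&(abs(s)<.03)
        print(n,lo,m.sum(),np.percentile(Q[m,1],[2,50,98]).round(4),"s",np.percentile(s[m],[2,50,98]).round(4), "h",np.median(h[m]).round(4))
```

```text
top -0.003 507 [-0.035   0.0436  0.0865] s [-0.0222 -0.0013  0.0278] h 0.0015
top 0.03 207 [-0.008   0.0189  0.0348] s [-0.0195 -0.0044  0.0268] h 0.0356
top 0.042 30 [-0.0052  0.0147  0.0196] s [-0.0134 -0.0097  0.016 ] h 0.048
top 0.057 44 [0.0079 0.0139 0.0195] s [-0.0127  0.0026  0.0165] h 0.0616
scene -0.003 596 [-0.0356  0.049   0.0869] s [-0.0225  0.0028  0.026 ] h 0.0005
scene 0.03 252 [-0.0083  0.0191  0.0343] s [-0.0209  0.0037  0.0239] h 0.0342
scene 0.042 26 [0.0088 0.0184 0.0202] s [-0.0115  0.0014  0.0163] h 0.0499
scene 0.057 62 [0.0076 0.0134 0.019 ] s [-0.0128  0.0009  0.0165] h 0.0601
```

View pics/crop1.png

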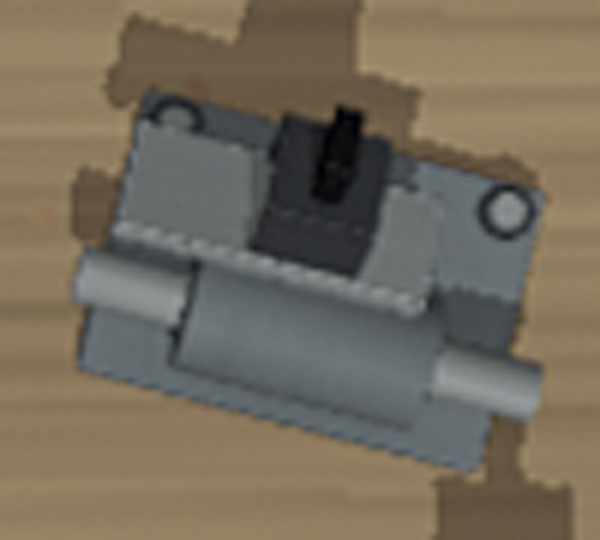

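The pose is consistent: block centre (0.536, -0.174), yaw -15.4°. Port-face extents are within 2 mm of the text. The shutter already stands at about 13.5 mm, so about 47 mm remain.

>>> carry_out:
  motion:
    - [[-0.1,-0.1,-0.2],0]
    - [[-0.3,-0.23,-0.25],0]
    - [[-0.5,-0.38,-0.25],0]
    - [[-0.7,-0.53,-0.25],0]
    - [[-0.9,-0.68,-0.25],0]
    - [[-1,-0.76,-0.25],0]
    - [[-1,-0.76,-0.25],0]
  hand: -1

```text
time_s: 2.4
ee_pos: [0.3526, 0.2714, 0.2558]
eef_rot: [3.141, 0.001, 2.694]
force: [0.2, 2.0, 0.3]
grip_width: 0.0941
grip_force: 0.0
```

>>> carry_out:
  motion:
    - [[-0.2,-0.15,0],0]
    - [[-0.4,-0.3,0],0]
    - [[-0.6,-0.45,0],0]
    - [[-0.8,-0.6,0],0]
    - [[-1,-0.76,0],0]
    - [[-1,-0.76,0],0]

```text
time_s: 3.0
ee_pos: [0.4684, 0.047, 0.2551]
eef_rot: [-3.141, -0.0, 2.693]
force: [0.6, 0.6, -0.7]
grip_width: 0.0939
grip_force: 0.0
```

>>> carry_out:
  motion:
    - [[-0.2,-0.15,0],0]
    - [[-0.4,-0.3,0],0]
    - [[-0.6,-0.45,0],-0.014]
    - [[-0.8,-0.6,0],-0.028]
    - [[-0.96,-0.77,0],-0.028]
    - [[-0.96,-0.77,0],-0.028]
    - [[-0.96,-0.77,0],-0.028]

```text
time_s: 3.7
ee_pos: [0.5744, -0.1704, 0.2548]
eef_rot: [3.141, -0.001, 2.873]
force: [0.3, 0.5, -0.4]
grip_width: 0.0939
grip_force: 0.0
```

```bash
cat > go.py <<'E'
import sys; from m import *
def go(p,yaw):
    o=ctrl.get_obs(); r=R.from_euler('xyz',o["eef_rot"]); s=r.inv().apply(np.array(p)-o["ee_pos"])/.2
    y=np.degrees(o["eef_rot"][2]); d=(yaw-y+180)%360-180
    print("t",round(o["time_s"],2),"at",o["ee_pos"].round(4),"rpy",np.degrees(o["eef_rot"]).round(2),"shift",s.round(4),"turn",round(-d/360,4),"F",o["force"].round(1),"w",round(o["grip_width"],4),o["grip_force"],"q",o["qpos"].round(2))
if __name__=="__main__":
    a=[float(x) for x in sys.argv[1:]]; go(a[:3],a[3])
E
python3 go.py .575 -.171 .111 164.6
```

```text
t 3.7 at [ 0.5744 -0.1704  0.2548] rpy [ 1.7998e+02 -6.0000e-02  1.6462e+02] shift [-0.0044 -0.0024  0.719 ] turn 0.0001 F [ 0.3  0.5 -0.4] w 0.0939 0.0 q [-0.35  0.38  1.3   0.    1.46 -1.65]
```

>>> carry_out:
  motion:
    - [[0,0,0.2],0]
    - [[0,0,0.4],0]
    - [[0,0,0.55],0]
    - [[0,0,0.65],0]
    - [[0,0,0.72],0]
    - [[0,0,0.72],0]

```text
time_s: 4.3
ee_pos: [0.5737, -0.1695, 0.1103]
eef_rot: [3.141, -0.002, 2.875]
force: [0.6, -0.2, 0.0]
grip_width: 0.0938
grip_force: 0.0
```

>>> carry_out:
  motion:
    - [[0,0,0],0]
    - [[0,0,0],0]
    - [[0,0,0],0]
    - [[0,0,0],0]
    - [[0,0,0],0]
    - [[0,0,0],0]
    - [[0,0,0],0]
    - [[0,0,0],0]
  hand: 1
  force: 20

```text
time_s: 5.1
ee_pos: [0.5741, -0.1712, 0.1114]
eef_rot: [-3.142, -0.0, 2.874]
force: [0.0, 0.2, -0.8]
grip_width: 0.0337
grip_force: 0.0
```

Fingers are still closing; continue, then slide.

>>> carry_out:
  motion:
    - [[0,0,0],0]
    - [[0,0,0],0]
    - [[0,0,0],0]
    - [[0,0,0],0]
    - [[0,0,0],0]

```text
time_s: 5.6
ee_pos: [0.5742, -0.1711, 0.1114]
eef_rot: [3.142, -0.0, 2.874]
force: [-0.0, 1.0, 0.2]
grip_width: 0.0119
grip_force: 20.0
```

>>> carry_out:
  motion:
    - [[0,0.03,0],0]
    - [[0,0.06,0],0]
    - [[0,0.09,0],0]
    - [[0,0.12,0],0]
    - [[0,0.15,0],0]
    - [[0,0.18,0],0]
    - [[0,0.2,0],0]
    - [[0,0.215,0],0]
    - [[0,0.23,0],0]
    - [[0,0.23,0],0]
    - [[0,0.23,0],0]

```text
time_s: 6.7
ee_pos: [0.5864, -0.1263, 0.1114]
eef_rot: [3.141, -0.0, 2.874]
force: [-0.5, 3.5, -0.9]
grip_width: 0.0122
grip_force: 20.0
```

```bash
python3 go.py .575 -.171 .111 164.6
```

```text
t 6.7 at [ 0.5864 -0.1263  0.1114] rpy [179.95  -0.   164.66] shift [-0.0041 -0.2309  0.002 ] turn 0.0002 F [-0.5  3.5 -0.9] w 0.0122 19.999981820583344 q [-0.27  0.5   1.47  0.    1.17 -1.58]
```

>>> carry_out:
  motion:
    - [[0,0.005,0],0]
    - [[0,0.01,0],0]
    - [[0,0.015,0],0]
    - [[0,0.02,0],0]
    - [[0,0.02,0],0]
    - [[0,0.02,0],0]

```text
time_s: 7.3
ee_pos: [0.5867, -0.1251, 0.1114]
eef_rot: [-3.138, -0.0, 2.873]
force: [-6.6, -15.2, 0.2]
grip_width: 0.0119
grip_force: 20.0
```

```bash
python3 go.py .575 -.171 .111 164.6
```

```text
t 7.3 at [ 0.5867 -0.1251  0.1114] rpy [-1.7981e+02 -2.0000e-02  1.6460e+02] shift [-0.0043 -0.2367  0.003 ] turn -0.0 F [ -6.6 -15.2   0.2] w 0.0119 20.00302881002426 q [-0.27  0.5   1.47 -0.    1.17 -1.57]
```

>>> carry_out:
  motion:
    - [[0,-0.01,0],0]
    - [[0,-0.01,0],0]
    - [[0,-0.01,0],0]
    - [[0,-0.01,0],0]
    - [[0,-0.01,0],0]
    - [[0,-0.01,0],0]
    - [[0,-0.01,0],0]
  hand: -1

```text
time_s: 8.0
ee_pos: [0.5869, -0.1247, 0.1115]
eef_rot: [3.142, 0.0, 2.874]
force: [-0.3, 0.6, -0.4]
grip_width: 0.0645
grip_force: 0.0
```

>>> carry_out:
  motion:
    - [[0,0,-0.15],0]
    - [[0,0,-0.35],0]
    - [[0,0,-0.55],0]
    - [[0,0.2,-0.75],0]
    - [[0,0.4,-0.75],0]
    - [[0,0.6,-0.75],0]
    - [[0,0.8,-0.75],0]
    - [[0,1,-0.75],0]
    - [[0,1,-0.75],0]

```text
time_s: 8.9
ee_pos: [0.6401, 0.0723, 0.2609]
eef_rot: [3.141, -0.001, 2.878]
force: [-1.3, -1.0, 0.2]
grip_width: 0.0938
grip_force: 0.0
```

```bash
python3 go.py .546 .181 .098 164.6
python3 - <<'E'
from m import *
c=np.array([.5363,-.1744,0]); r=R.from_euler('z',-15.4,degrees=True); nn=np.array([.4226,0,.9063])
for n in("top","scene"):
    p,d=camera(n)
    K,A,o=cam(n)
    cen=c+[0.01,-.01,.08]; 
    q=A.T@(cen-o); u=(K@q)/q[2]; m=np.zeros(d.shape,bool); m[int(u[1])-50:int(u[1])+50,int(u[0])-60:int(u[0])+60]=1
    Q=r.inv().apply(cloud(n,d,m)-c); h=(Q-[.010,0,.075])@nn; s=(Q-[.010,0,.075])@[.9063,0,-.4226]
    for lo,hi in((.02,.029),(.03,.038),(.057,.064)):
        k=(h>lo)&(h<hi)&(abs(s)<.03)&(abs(Q[:,1])<.1)
        if lo==.02: k&=(Q[:,1]<.02)&(abs(s)<.012)&(Q[:,1]>-.02)
        if k.sum(): print(n,lo,k.sum(),np.percentile(Q[k,1],[2,50,98]).round(4),"s",np.percentile(s[k],[2,50,98]).round(4),"h",np.median(h[k]).round(4))
    for f in finder.pinpoint(n,"nipple_tip"): print(n,np.round(f["location"],1),round(f["conf"],2))
    if n=="top": a=np.hstack([cv2.resize(p[190:280,340:440],(400,360),interpolation=2),cv2.resize(p[190:280,200:300],(400,360),interpolation=2)]); cv2.imwrite("pics/c2.png",a)
    t=R.from_matrix(r.as_matrix()).apply([.010+.026*.4226,0,.075+.026*.9063])+c
    q=A.T@(t-o); print("expected tip",t.round(4),((K@q)/q[2])[:2].round(1))
E
```

```text
t 8.9 at [0.6401 0.0723 0.2609] rpy [ 1.7997e+02 -4.0000e-02  1.6489e+02] shift [0.5954 0.4015 0.8151] turn 0.0008 F [-1.3 -1.   0.2] w 0.0938 0.0 q [ 0.06  0.49  1.14  0.    1.52 -1.25]
top 0.02 20 [-0.0045  0.0014  0.0059] s [-0.0024  0.003   0.0087] h 0.0259
top 0.03 210 [0.0398 0.0618 0.0816] s [-0.0202 -0.0015  0.0261] h 0.0354
top 0.057 54 [0.0552 0.0603 0.0661] s [-0.0109  0.0026  0.0192] h 0.0614
top [401.  220.9] 0.59
expected tip [ 0.5565 -0.18    0.0986] [399.1 223.7]
scene 0.02 22 [-0.0041  0.0007  0.0055] s [-0.0037  0.0022  0.007 ] h 0.0254
scene 0.03 253 [0.039  0.0666 0.0817] s [-0.021   0.0033  0.0236] h 0.034
scene 0.057 62 [0.0547 0.0604 0.0663] s [-0.0125  0.0026  0.0164] h 0.0602
scene [246.8 245.1] 0.47
expected tip [ 0.5565 -0.18    0.0986] [244.8 245.5]
```

View pics/c2.png

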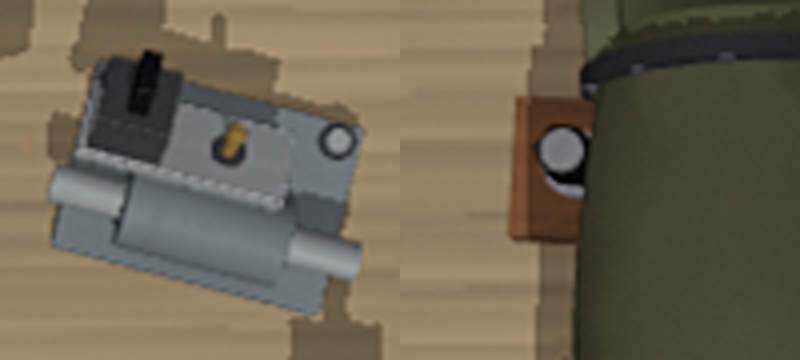

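The shutter is at its end stop (fin at y≈60 mm) and the brass nipple shows at crop (233,140). Next I go over the greaser.

>>> carry_out:
  motion:
    - [[0.2,0.13,0],0]
    - [[0.4,0.27,0],0]
    - [[0.595,0.4,0],0]
    - [[0.595,0.4,0.1],0]
    - [[0.595,0.4,0.1],0]
    - [[0.595,0.4,0.1],0]

```text
time_s: 9.7
ee_pos: [0.5466, 0.1756, 0.2419]
eef_rot: [-3.141, -0.0, 2.872]
force: [-0.1, -0.2, 0.3]
grip_width: 0.094
grip_force: 0.0
```

```bash
python3 go.py .546 .181 .098 164.6
```

```text
t 9.7 at [0.5466 0.1756 0.2419] rpy [-179.99   -0.    164.57] shift [0.0099 0.0254 0.7194] turn -0.0001 F [-0.1 -0.2  0.3] w 0.094 0.0 q [ 0.25  0.33  1.4  -0.    1.41 -1.05]
```

>>> carry_out:
  motion:
    - [[0.01,0.025,0.15],0]
    - [[0.01,0.025,0.3],0]
    - [[0.01,0.025,0.45],0]
    - [[0.01,0.025,0.58],0]
    - [[0.01,0.025,0.67],0]
    - [[0.01,0.025,0.72],0]
    - [[0.01,0.025,0.72],0]

```text
time_s: 10.4
ee_pos: [0.5458, 0.1812, 0.0969]
eef_rot: [-3.141, -0.001, 2.872]
force: [0.6, 0.2, -0.5]
grip_width: 0.0938
grip_force: 0.0
```

>>> carry_out:
  motion:
    - [[0,0,0],0]
    - [[0,0,0],0]
    - [[0,0,0],0]
    - [[0,0,0],0]
    - [[0,0,0],0]
    - [[0,0,0],0]
    - [[0,0,0],0]
    - [[0,0,0],0]
    - [[0,0,0],0]
    - [[0,0,0],0]
    - [[0,0,0],0]
    - [[0,0,0],0]
  hand: 1
  force: 15

```text
time_s: 11.6
ee_pos: [0.5456, 0.1821, 0.0975]
eef_rot: [3.142, 0.0, 2.874]
force: [0.3, 0.3, -0.7]
grip_width: 0.0315
grip_force: 15.0
```

```bash
python3 go.py .546 .181 .098 164.6
```

```text
t 11.6 at [0.5456 0.1821 0.0975] rpy [180.     0.   164.66] shift [-0.0033 -0.0047 -0.0026] turn 0.0002 F [ 0.3  0.3 -0.7] w 0.0315 15.000078286975622 q [ 0.26  0.46  1.56  0.    1.12 -1.04]
```

Width 31.5 mm means the corners are gripped: the flats lie 17° off, matching the stand's yaw of -2.7°. I open a little, turn to the flats and regrip.

>>> carry_out:
  motion:
    - [[0,0,0],0]
    - [[0,0,0],0]
    - [[0,0,0],0]
    - [[0,0,0],0]
    - [[0,0,0],0.024]
    - [[0,0,0],0.048]
    - [[0,0,0],0.048]
    - [[0,0,0],0.048]
  hand: 0

```text
time_s: 12.4
ee_pos: [0.5456, 0.182, 0.0974]
eef_rot: [-3.142, 0.0, 2.577]
force: [-0.3, -0.7, 0.8]
grip_width: 0.047
grip_force: 0.0
```

>>> carry_out:
  motion:
    - [[0,0,0],0]
    - [[0,0,0],0]
    - [[0,0,0],0]
    - [[0,0,0],0]
    - [[0,0,0],0]
    - [[0,0,0],0]
    - [[0,0,0],0]
    - [[0,0,0],0]
  hand: 1
  force: 15

```text
time_s: 13.2
ee_pos: [0.5456, 0.1821, 0.0975]
eef_rot: [3.142, 0.0, 2.572]
force: [0.0, 0.2, 0.2]
grip_width: 0.0284
grip_force: 14.6
```

```bash
python3 go.py .546 .181 .122 164.6
```

```text
t 13.2 at [0.5456 0.1821 0.0975] rpy [180.     0.   147.38] shift [-0.0045 -0.0034 -0.1227] turn -0.0478 F [0.  0.2 0.2] w 0.0284 14.637695462442935 q [ 0.26  0.46  1.56  0.    1.12 -0.74]
```

>>> carry_out:
  motion:
    - [[0,0,-0.02],0]
    - [[0,0,-0.05],0]
    - [[0,0,-0.08],0]
    - [[0,0,-0.12],0]
    - [[0,0,-0.12],0]
    - [[0,0,-0.12],0]

```text
time_s: 13.8
ee_pos: [0.5457, 0.1821, 0.1217]
eef_rot: [3.141, 0.0, 2.572]
force: [-0.2, 0.5, -3.5]
grip_width: 0.0286
grip_force: 14.7
```

>>> carry_out:
  motion:
    - [[-0.03,0,0],0]
    - [[-0.06,0,0],0]
    - [[-0.09,0,0],0]
    - [[-0.12,0,0],0]
    - [[-0.15,0,0.005],0]
    - [[-0.15,0,0.005],0]
    - [[-0.15,0,0.005],0]

```text
time_s: 14.5
ee_pos: [0.5711, 0.1656, 0.1203]
eef_rot: [-3.142, 0.0, 2.572]
force: [-0.2, 0.5, -2.1]
grip_width: 0.0279
grip_force: 15.0
```

```bash
python3 go.py .546 .181 .122 164.6
```

```text
t 14.5 at [0.5711 0.1656 0.1203] rpy [-1.8000e+02  3.0000e-02  1.4736e+02] shift [ 0.1473 -0.0028 -0.0088] turn -0.0479 F [-0.2  0.5 -2.1] w 0.0279 14.999599338179905 q [ 0.22  0.48  1.48 -0.    1.18 -0.78]
```

```bash
cat > tilt.py <<'E'
import sys; from m import *
# greaser axis from scene mask cloud
def look(f):
    G=[]
    for n in("scene","top"):
        p,d=camera(n); K,A,o=cam(n)
        if n=="scene":
            e=ctrl.get_obs()["ee_pos"]; q=A.T@(e-[0,0,.03]-o); u=(K@q)/q[2]; x,y=int(u[0]),int(u[1])
            cv2.imwrite(f,cv2.resize(p[y-60:y+60,x-80:x+80],(800,600),interpolation=2))
        for r in finder.cut_out(n,"greaser")[:2]:
            c=cloud(n,d,r["mask"]); print(n,round(r["conf"],2),np.round(r["location"]),len(c),c.mean(0).round(3),np.percentile(c,[2,98],axis=0).round(3).tolist())
look(sys.argv[1])
E
python3 tilt.py pics/t1.png
```

```text
scene 0.89 [396. 241.] 328 [0.569 0.166 0.123] [[0.548, 0.152, 0.042], [0.584, 0.188, 0.17]]
```

View pics/t1.png

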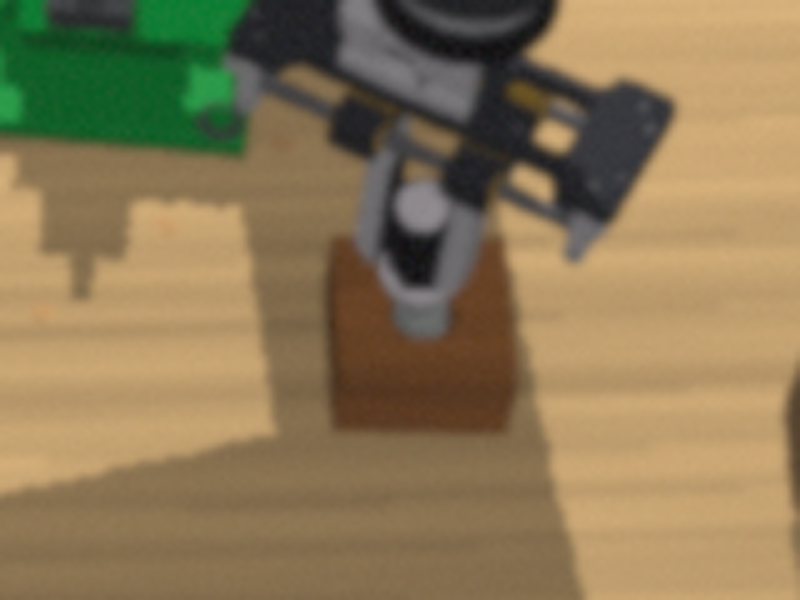

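The greaser is pivoting in the hand as intended, with the cap at crop (420,210) and the stem entering the hole at (422,315). I continue the tilt.

>>> carry_out:
  motion:
    - [[-0.02,0,0.003],0]
    - [[-0.04,0,0.007],0]
    - [[-0.06,0,0.011],0]
    - [[-0.075,0,0.014],0]
    - [[-0.075,0,0.014],0]
    - [[-0.075,0,0.014],0]

```text
time_s: 15.3
ee_pos: [0.5837, 0.1576, 0.1176]
eef_rot: [-3.142, 0.0, 2.572]
force: [0.0, 0.5, -3.1]
grip_width: 0.028
grip_force: 15.0
```

>>> carry_out:
  motion:
    - [[0,0,0],0]
    - [[0,0,0],0]
    - [[0,0,-0.1],0]
    - [[0,0,-0.3],0]
    - [[0,0,-0.5],0]
    - [[0,0,-0.6],-0.024]
    - [[0,0,-0.6],-0.048]
    - [[0,0,-0.6],-0.048]
    - [[0,0,-0.6],-0.048]
  force: 45

```text
time_s: 16.2
ee_pos: [0.5833, 0.1577, 0.2371]
eef_rot: [-3.141, -0.001, 2.869]
force: [-0.4, 0.5, -3.1]
grip_width: 0.0276
grip_force: 45.0
```

```bash
python3 go.py .546 .181 .122 164.6
cat >> tilt.py <<'E'
def axis():
    """fit the greaser's tilt in the tool's x-z plane: slab centres of the masked cloud"""
    ob=ctrl.get_obs(); r=R.from_euler('xyz',ob["eef_rot"]); g=ob["ee_pos"]-.019*r.as_matrix()[:,2]
    for n in("scene","top"):
        p,d=camera(n)
        for f in finder.cut_out(n,"greaser")[:1]:
            c=r.inv().apply(cloud(n,d,f["mask"])-g); np.save(f"g_{n}.npy",c)
            for lo in np.arange(-.04,.13,.012):
                k=(c[:,2]>=lo)&(c[:,2]<lo+.012)
                if k.sum()>4: print(n,lo.round(3),k.sum(),"x",np.percentile(c[k,0],[5,50,95]).round(4),"y",np.percentile(c[k,1],[5,50,95]).round(4))
axis()
E
python3 tilt.py pics/t2.png
```

```text
t 16.2 at [0.5833 0.1577 0.2371] rpy [-1.7997e+02 -4.0000e-02  1.6440e+02] shift [0.2105 0.0621 0.5755] turn -0.0006 F [-0.4  0.5 -3.1] w 0.0276 44.99884519420448 q [ 0.2   0.4   1.31 -0.    1.43 -1.09]
scene 0.75 [401. 210.] 384 [0.576 0.159 0.246] [[0.545, 0.145, 0.158], [0.595, 0.175, 0.287]]
top 0.4 [241. 213.] 55 [0.561 0.168 0.275] [[0.515, 0.131, 0.218], [0.572, 0.182, 0.555]]
scene -0.04 39 x [-0.0043  0.0029  0.011 ] y [-0.0097  0.0006  0.0093]
scene -0.028 121 x [-0.0117 -0.0052  0.0093] y [-0.0125 -0.001   0.0116]
scene -0.016 24 x [-0.012  -0.0077 -0.0036] y [-0.0107  0.0019  0.0109]
scene -0.004 23 x [-0.0072 -0.0036  0.0017] y [-0.0105  0.0005  0.0098]
scene 0.008 24 x [-0.0035  0.0015  0.0066] y [-0.0122 -0.0017  0.0092]
scene 0.02 24 x [0.0011 0.0061 0.0104] y [-0.0115  0.0001  0.0111]
scene 0.032 52 x [0.0033 0.0073 0.0127] y [-0.0129 -0.0009  0.011 ]
scene 0.068 11 x [0.0257 0.028  0.0338] y [-0.0072 -0.0001  0.009 ]
scene 0.08 26 x [0.0288 0.0315 0.0392] y [-0.0119 -0.0006  0.0101]
scene 0.092 16 x [0.0293 0.0343 0.0391] y [-0.0109 -0.0009  0.0097]
top -0.004 13 x [0.018  0.0198 0.0241] y [0.0006 0.0054 0.0116]
top 0.008 12 x [0.02   0.0224 0.0254] y [0.0048 0.0088 0.014 ]
top 0.02 6 x [0.0218 0.0246 0.0258] y [0.0096 0.0145 0.0171]
```

View pics/t2.png

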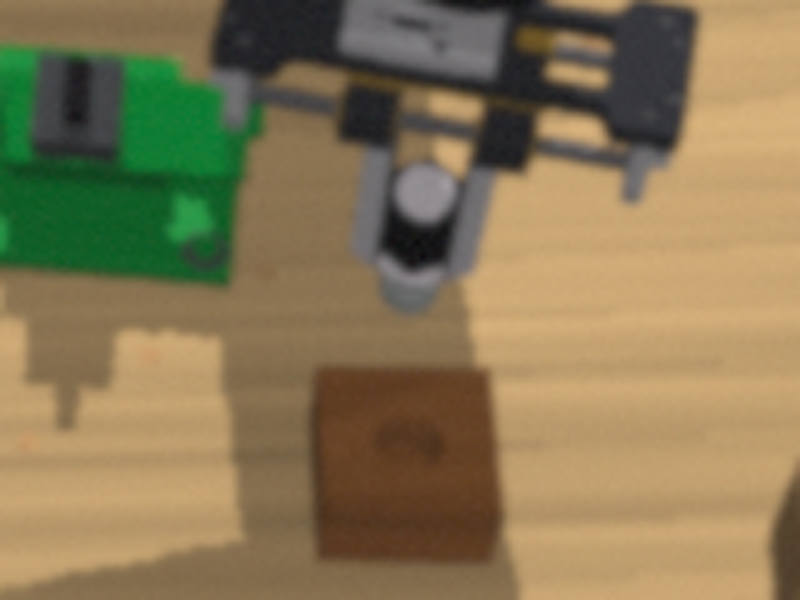

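Run:
```python
import numpy as np
from scipy.optimize import least_squares
c=np.load("g_scene.npy")
# model: cylinder-ish axis through (x0,y0,0) dir (sin t,0,cos t) in tool frame (tail = -z); points on front: radius by length
print("range",c.min(0).round(3),c.max(0).round(3))
def res(p,what=0):
    x0,y0,t,a=p; ax=np.array([np.sin(t),np.sin(a),np.cos(t)]);ax/=np.linalg.norm(ax)
    q=c-[x0,y0,0]; l=-(q@ax); r=np.linalg.norm(q+np.outer(l,ax),axis=1)   # l>0 towards tail
    return l,r
def f(p):
    s=p[4]; l,r=res(p[:4]); u=l+s  # distance from the mouth
    # signed distance to profile of stacked cylinders (lower..upper, radius)
    d=np.full(len(u),9.)
    for lo,hi,R in((0,.018,.012),(.018,.058,.010),(.058,.066,.020),(.066,.126,.0145),(.126,.130,.0135)):
        dl=abs(u-(lo+hi)/2)-(hi-lo)/2; dr=r-R
        d=np.minimum(d,np.where((dl>0)&(dr>0),np.hypot(np.maximum(dl,0),np.maximum(dr,0)),np.maximum(dl,dr)))
    return d
for t0 in(.3,.4,.5):
    s=least_squares(f,[0,0,t0,0,.1],loss="soft_l1",f_scale=.001,x_scale=[.01,.01,.1,.1,.01])
    print(s.cost,s.x[:2].round(4),np.degrees(s.x[2:4]).round(2),s.x[4].round(4),np.median(abs(f(s.x))).round(5))
```

```text
range [-0.014 -0.019 -0.033] [0.254 0.013 0.259]
0.0017507281098328557 [ 0.0093 -0.0006] [20.58 -0.05] 0.1009 0.00067
0.001750728109832855 [ 0.0093 -0.0006] [20.58 -0.05] 0.1009 0.00067
0.0017507281098328544 [ 0.0093 -0.0006] [20.58 -0.05] 0.1009 0.00067
```

Fitting the greaser model to the cloud gives a tilt of 20.6° (4.4° from the nipple, within tolerance) with the axis 9 mm off the pad centre. The hand-held seat relative to the TCP is then (0.040, -0.001, 0.062) in tool axes. Moving above the nipple.

>>> carry_out:
  motion:
    - [[-0.02,-0.1,-0.1],0]
    - [[-0.04,-0.25,-0.1],0]
    - [[-0.06,-0.4,-0.1],0]
    - [[-0.08,-0.55,-0.1],0]
    - [[-0.1,-0.7,-0.1],0]
    - [[-0.12,-0.85,-0.1],0]
    - [[-0.14,-1,-0.1],0]
    - [[-0.14,-1,-0.1],0]
    - [[-0.14,-1,-0.1],0]
  force: 60

```text
time_s: 17.5
ee_pos: [0.5576, -0.0427, 0.2577]
eef_rot: [3.141, 0.0, 2.872]
force: [-0.4, 0.4, -3.3]
grip_width: 0.0278
grip_force: 60.0
```

```bash
python3 go.py .6178 -.1955 .206 164.6
```

```text
t 17.5 at [ 0.5576 -0.0427  0.2577] rpy [179.99   0.   164.57] shift [-0.4935 -0.6563  0.2583] turn -0.0001 F [-0.4  0.4 -3.3] w 0.0278 59.99892100633588 q [-0.14  0.29  1.42  0.    1.44 -1.44]
```

>>> carry_out:
  motion:
    - [[-0.1,-0.13,0],0]
    - [[-0.2,-0.26,0],0]
    - [[-0.3,-0.4,0],0]
    - [[-0.4,-0.53,0],0]
    - [[-0.494,-0.656,0.06],0]
    - [[-0.494,-0.656,0.16],0]
    - [[-0.494,-0.656,0.258],0]
    - [[-0.494,-0.656,0.258],0]
    - [[-0.494,-0.656,0.258],0]

```text
time_s: 18.4
ee_pos: [0.6185, -0.1943, 0.2066]
eef_rot: [3.142, 0.0, 2.875]
force: [-0.5, -0.6, -3.5]
grip_width: 0.0276
grip_force: 60.0
```

```bash
cat > fit.py <<'E'
import sys; from m import *
from scipy.optimize import least_squares
tip=np.array([.5589,-.1798,.098]); ax_n=np.array([.4074,-.1122,.9063])
ob=ctrl.get_obs(); r=R.from_euler('xyz',ob["eef_rot"]); M=r.as_matrix(); g=ob["ee_pos"]-.019*M[:,2]
p,d=camera("scene"); K,A,o=cam("scene")
L=[x for x in finder.cut_out("scene","greaser")]
print([(round(x["conf"],2),np.round(x["location"])) for x in L])
c=r.inv().apply(cloud("scene",d,L[0]["mask"])-g); c=c[(abs(c[:,1])<.03)&(c[:,2]<.13)&(abs(c[:,0])<.09)]
def f(p):
    a=np.array([np.sin(p[2]),np.sin(p[3]),np.cos(p[2])]); a/=np.linalg.norm(a)
    q=c-[p[0],p[1],0]; l=-(q@a); rr=np.linalg.norm(q+np.outer(l,a),axis=1); u=l+p[4]; D=np.full(len(u),9.)
    for lo,hi,Rr in((0,.018,.012),(.018,.058,.010),(.058,.066,.020),(.066,.126,.0145),(.126,.130,.0135)):
        dl=abs(u-(lo+hi)/2)-(hi-lo)/2; dr=rr-Rr
        D=np.minimum(D,np.where((dl>0)&(dr>0),np.hypot(np.maximum(dl,0),np.maximum(dr,0)),np.maximum(dl,dr)))
    return D
s=least_squares(f,[.009,0,.36,0,.101],loss="soft_l1",f_scale=.001,x_scale=[.01,.01,.1,.1,.01]); v=s.x
a=np.array([np.sin(v[2]),np.sin(v[3]),np.cos(v[2])]); a/=np.linalg.norm(a)
seat=np.array([v[0],v[1],0])+a*(v[4]-.014); W=g+M@seat; aw=-M@a
print("n",len(c),"fit",v[:2].round(4),np.degrees(v[2:4]).round(2),v[4].round(4),"med",np.median(abs(f(v))).round(5))
e=W-tip; h=e@ax_n; lat=M.T@(e-h*ax_n)
print("seat world",W.round(4),"height on axis",h.round(4),"lateral in tool axes",lat.round(4),"angle",np.degrees(np.arccos(aw@ax_n)).round(2))
if len(sys.argv)>1:
    q=A.T@(tip-o); u=(K@q)/q[2]; x,y=int(u[0]),int(u[1]); cv2.imwrite(sys.argv[1],cv2.resize(p[y-75:y+45,x-80:x+80],(800,600),interpolation=2)); print("tip px in crop",(u[:2]-[x-80,y-75])*5)
E
python3 fit.py pics/n1.png; python3 go.py .6178 -.1955 .206 164.6
```

```text
[(0.7, array([234., 238.]))]
n 270 fit [ 0.0095 -0.0007] [20.57  0.3 ] 0.1003 med 0.00087
seat world [ 0.5801 -0.184   0.1448] height on axis 0.0516 lateral in tool axes [ 0.0002  0.0016 -0.0001] angle 4.46
tip px in crop [404.12612945 377.27742249]
t 18.5 at [ 0.6187 -0.1947  0.2076] rpy [-1.7999e+02  1.2000e-01  1.6469e+02] shift [ 0.0034 -0.0052  0.0081] turn 0.0003 F [ 0.4  0.9 -3.2] w 0.0276 59.99872271408094 q [-0.36  0.52  1.21  0.    1.41 -1.66]
```

View pics/n1.png

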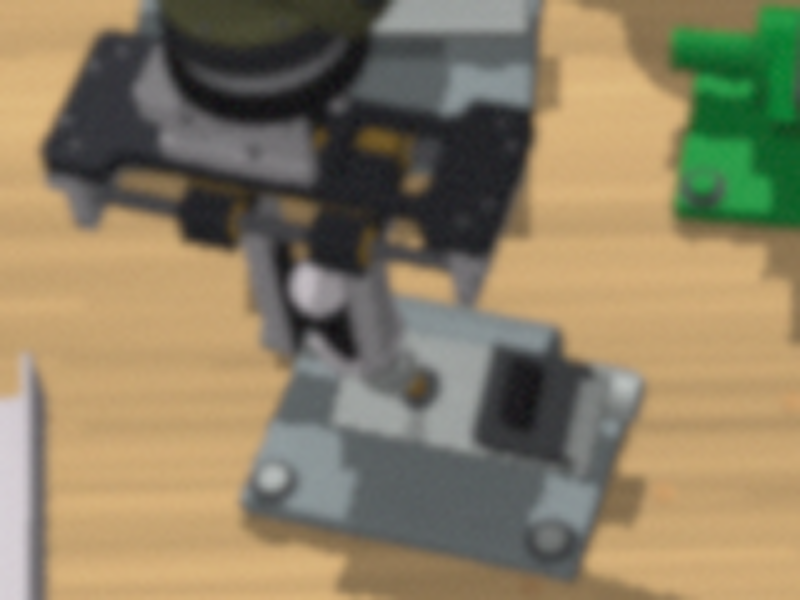

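>>> carry_out:
  motion:
    - [[0.02,-0.006,0.043],0]
    - [[0.04,-0.006,0.086],0]
    - [[0.055,-0.006,0.118],0]
    - [[0.07,-0.006,0.15],0]
    - [[0.08,-0.006,0.172],0]
    - [[0.089,-0.006,0.19],0]
    - [[0.089,-0.006,0.19],0]
    - [[0.089,-0.006,0.19],0]

```text
time_s: 19.3
ee_pos: [0.6007, -0.1917, 0.1683]
eef_rot: [-3.142, 0.0, 2.874]
force: [0.3, -0.2, -3.6]
grip_width: 0.0276
grip_force: 60.0
```

```bash
python3 fit.py; python3 go.py .6178 -.1955 .206 164.6
```

```text
[(0.64, array([236., 242.]))]
n 209 fit [ 0.0096 -0.0014] [20.82  0.73] 0.1001 med 0.00073
seat world [ 0.5619 -0.1814  0.1068] height on axis 0.0094 lateral in tool axes [ 0.0006 -0.0007 -0.0003] angle 4.27
t 19.4 at [ 0.6008 -0.1917  0.1684] rpy [-1.8000e+02  3.0000e-02  1.6465e+02] shift [-0.087   0.0041 -0.1881] turn 0.0001 F [-0.6  0.6 -2.6] w 0.0275 59.998883127991576 q [-0.37  0.51  1.32 -0.    1.31 -1.67]
```

>>> carry_out:
  motion:
    - [[0.004,0,0.009],0]
    - [[0.008,0,0.018],0]
    - [[0.013,0,0.027],0]
    - [[0.017,0,0.036],0]
    - [[0.021,0,0.045],0]
    - [[0.025,0,0.054],0]
    - [[0.025,0,0.054],0]
    - [[0.025,0,0.054],0]

```text
time_s: 20.2
ee_pos: [0.5967, -0.1905, 0.1591]
eef_rot: [-3.141, 0.004, 2.874]
force: [1.6, -0.2, 10.0]
grip_width: 0.0277
grip_force: 60.0
```

```bash
python3 fit.py; python3 go.py .6178 -.1955 .206 164.6
```

```text
[(0.82, array([237., 244.]))]
n 256 fit [ 0.0095 -0.    ] [20.76 -0.48] 0.1006 med 0.0008
seat world [ 0.558  -0.1807  0.097 ] height on axis -0.0012 lateral in tool axes [ 0.0001 -0.0011 -0.0001] angle 4.51
t 20.3 at [ 0.5967 -0.1906  0.1591] rpy [-179.99    0.22  164.65] shift [-0.1089  0.004  -0.2339] turn 0.0001 F [2.4 0.3 8.9] w 0.0274 60.003615830792114 q [-0.37  0.51  1.34  0.    1.29 -1.67]
```

>>> carry_out:
  motion:
    - [[0.004,0,0.009],0]
    - [[0.008,0,0.018],0]
    - [[0.013,0,0.027],0]
    - [[0.017,0,0.036],0]
    - [[0.021,0,0.045],0]
    - [[0.021,0,0.045],0]
    - [[0.021,0,0.045],0]

```text
time_s: 21.0
ee_pos: [0.5934, -0.1897, 0.1514]
eef_rot: [-3.141, 0.006, 2.874]
force: [2.8, -0.0, 16.8]
grip_width: 0.0278
grip_force: 60.0
```

```bash
python3 fit.py; python3 go.py .6178 -.1955 .206 164.6
```

```text
[(0.54, array([236., 243.]))]
n 262 fit [ 0.0095 -0.001 ] [20.76  0.25] 0.0997 med 0.00084
seat world [ 0.5551 -0.1798  0.09  ] height on axis -0.0088 lateral in tool axes [-0.0001 -0.001   0.    ] angle 4.63
t 21.1 at [ 0.5934 -0.1897  0.1514] rpy [-179.97    0.37  164.65] shift [-0.1272  0.0041 -0.2722] turn 0.0001 F [ 2.8  0.5 15.9] w 0.0273 60.00641220220132 q [-0.37  0.5   1.37  0.    1.27 -1.67]
```

Height on axis is -8.8 mm with about 20 N, so the nipple is snapped in and against its stop, with the grip at 60 N and the angle 4.6° off. I let it settle briefly, check it is steady and hand in.

>>> carry_out:
  motion:
    - [[0,0,0],0]
    - [[0,0,0],0]
    - [[0,0,0],0]
    - [[0,0,0],0]

```text
time_s: 21.5
ee_pos: [0.5934, -0.1897, 0.1514]
eef_rot: [-3.141, 0.006, 2.874]
force: [3.2, -0.5, 17.6]
grip_width: 0.0275
grip_force: 60.0
```

Run:
```python
from h import *
o=ctrl.get_obs(); print(o["time_s"],o["force"].round(1),o["ee_pos"].round(4),o["grip_force"])
if 10<o["force"][2]<25 and o["grip_force"]>30: print(ctrl.hand_in())
```

```text
21.5 [ 3.2 -0.5 17.6] [ 0.5934 -0.1897  0.1514] 60.006563726929016
the job is handed in; nothing more can be done
None
```

The job is handed in at 21.5 s, with no verdict returned: the shutter was measured at its 60 mm end stop, and the greaser is pressed about 9 mm in on the nipple at about 20 N, about 4.6° off its axis and held with 60 N.

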